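# Put the brush tray back into its case under the bottle shelf

### The arm

A 6-joint arm with a two-finger parallel gripper is mounted at the origin on the work surface. World frame = base frame: x ahead of the robot, y to its left, z up, the work surface at z = 0. Lengths are in m, angles in rad, forces in N, time in s.
With the tool pointing down it reaches from about 0.325 to 0.775 m from the base axis. Payload 5.5 kg.
Tool frame: the origin (TCP) lies where the fingers leave the gripper's body, on its centre line; the fingertips stand 80 mm ahead of it and the grasp point (between the pads) lies 61 mm ahead of it; z points along the fingers, x is the direction in which the jaws open and shut, and the axes are right-handed (so a half turn about z gives the same grasp; the last joint's range is limited). The gripper opens to 88 mm and grips with 3 to 60 N. Pads are 20 mm wide; open, the fingers measure 115 mm over their backs; the gripper's body (75 mm by 178 mm) begins 61 mm behind the grasp point.
Start: joints at [-1.175, 0.091, 1.231, -0, 1.82, -0.057], TCP at [0.262, -0.54, 0.303] pointing down, gripper open.
Joint ranges: [-2.87, 2.87], [-0.86, 2.18], [0.17, 2.46], [-1.51, 4.65], [0.06, 2.69], [-2.65, 2.65]. Speed limits (rad/s): [2.57, 2.57, 3.01, 3.14, 3.14, 3.14].

### API

Orientations are given as a unit quaternion [x, y, z, w].
In Python, from bench import ctrl gives the robot as it stands.
- The arm moves only by the shell command python3 -m crank 'ROWS' [FORCE]. ROWS is JSON, a list that holds one entry, the list of rows, each a list of 7 numbers: the shift along the world's x, y, z scaled (see below), then the turn, a rotation vector about the world's x, y, z scaled (see below), then the closure, from -1 (fully open) to 1 (shut), so that 0 is half open. A call has 1 to 8 rows; each row shifts and turns the pose as measured when the row begins; what a row does not reach is not made up. The controller multiplies each number of a shift by 0.025 m and each number of a turn by 0.1 rad. A row lasts 1/10 s, in which the tool goes at most 50 mm and 8.59 degrees, less where a joint would pass 70% of its speed; a pose out of reach is approached as far as the arm can. A call with a number of a shift or a turn outside -1 to 1 is refused whole. A call with a gripper value outside its range is refused whole. The fingers move at their own pace and stop on an object; FORCE is the grip in N (left out, the last holds). Time passes only in rows, so rows that do not move let the fingers close. It gives the time, the measured TCP pose, the force and the opening at its end, in the units of the state.
- ctrl.observe(): the state, without advancing time (a new reading comes with each control period).
- ctrl.get_image(name): name is "side" or "top" or "wrist"; returns a dict with "image" (384x512x3 uint8, red, green, blue), "depth" (384x512 float32, m along the optical axis (not along the pixel's ray), 0 where there is no reading), "fx", "fy", "cx", "cy" (pixels), "cam_to_world" (4x4, takes a point from camera to world coordinates). Camera axes: x right, y up, looking along -z (the intrinsics and any distortion apply to the point x, -y, -z); pixel columns grow to the right and rows downward; lengths in m; the calibration is good to about 2 mm. A picture is of the moment at which its call begins.
- ctrl.hand_in(): hands the job in, once; it reports no verdict.
The state is a dict: "time": time; "q": joint angles; "joint_vel": joint speeds; "tau": joint torques, N m; "ee_pos": TCP position; "orientation": TCP orientation; "wrist_force": force on the tool from outside, world axes, zero at the start; "moment": the same for the moment, N m; "grip_width": opening from 0.0 (shut) to 1.0 (fully open).
Only numpy, scipy, OpenCV 4.12 (cv2) and the standard library are available. Lean on these libraries where they do the work, as an engineer would, in place of code of your own. Each camera call takes 0.05 s, during which the arm holds its last target. There are 200 camera calls.

### The job

Put the long wooden brush tray back into the metal case under the little bottle shelf: slide it in through the case's open end, leading end first, and push it fully home so that only the dark pull block stands out. Do not hit the shelf stand hard with the arm, and leave the other things on the bench where they stand.

Things in the scene. Friction and masses are not known exactly. Their poses are not given: they have to be found in the camera images.
- tray: Light wooden open-topped brush tray, 56 mm wide (x), 160 mm long (y), 30 mm high, about 0.22 kg, flat on the bench. Brushes lie in it on a grey pad 18 mm above the underside. Origin: centre of the underside of the 160 mm box; +y points to the leading end, which goes into the case first, -y to the end with the pull block; z up.
- pull (a point): Middle of the outer face of the tray's dark wooden pull block, 15 mm above the tray's underside. The block is 24 mm wide, 24 mm high (3 to 27 mm above the underside) and stands 18 mm out from the tray's -y end. Axes as the tray's.
- station: Fixed stand: an aluminium tray case on the bench, with a narrow wooden bottle shelf above its mouth. Origin: on the bench under the middle of the case's open mouth; the case runs along +y, z up. The shelf stands on two posts, 18 mm (x) by 30 mm, centred at x = -142 and 142, y = 12 mm, on flat feet 8 mm high. The case floor runs out before the mouth as a tongue 36 mm wide, to y = -80.
- mouth (a point): Middle of the case's mouth at floor level, 8 mm above the bench; axes as the stand's, +y into the case. Inside: 62 mm wide, 35 mm high, 160 mm deep to the closed end, so the tray box is home when flush with the mouth. Side walls 6 mm. Two lips, 4 mm thick, turn in 14 mm at the top and leave a 34 mm slot: the tray enters only by the mouth.
- shelf_edge (a point): Middle of the lower front edge of the bottle shelf, 165 mm above the bench and 55 mm before the mouth (stand's y = -55). The board is 320 mm wide (x), 85 mm deep (y from -55 to 30), 14 mm thick, with bottles on it up to 260 mm above the bench. It overhangs the mouth, so a gripper working there must lean back, fingers pointing down and towards the stand's +y.
- palette: Bystander: closed flat steel paint tin, 64 mm by 110 mm (y), 25 mm high, no pull block, on the bench beside the tray. Origin: centre of the underside.
- pot_a: Bystander: small round jar, 44 mm diameter, 45 mm high, standing beside the approach to the case's mouth, about 125 mm off the case's middle line on the stand's -x side. Origin: centre of the underside.
- pot_b: Bystander: like pot_a, on the stand's +x side.
- water: Bystander: white cup, 72 mm diameter, 85 mm high, beside the case on the stand's +x side. Origin: centre of the underside.
- dish: Bystander: white dish, 100 mm diameter, 18 mm high, on the left. Origin: centre of the underside.
- medium: Bystander: bottle, 52 mm diameter, 130 mm high, on the left. Origin: centre of the underside.
Mind the look-alikes: they are no part of the job. There is more than one size of the tray; the job needs the middle-sized.

How it is judged:
By the outcome, as a careful person would: the job done as asked, in the order asked, and still so for the second after the job is handed in, with the robot touching nothing.
It also fails if it takes over 59 s, if anything falls off the work surface, if the arm or the gripper's body presses on something with over 40 N, if the wrist force passes 120 N, or if a joint passes its speed limit or range.

## Working session

There is one attempt and no reset: what is moved stays moved. The work goes in short steps, Python scripts to look and compute and a shell command to move; the robot and the scene stay as the last step left them, time stands still between calls to the robot, and variables do not carry over. Pictures are saved under pics/ and viewed, about 8 in all and at most 12, crops included, and the job is handed in when it is done.

```bash
ls; mkdir -p pics; cat > h.py <<'E'
import numpy as np, cv2
from bench import ctrl
def cap(n,tag):
    d=ctrl.get_image(n); np.savez('pics/%s.npz'%tag,**d); cv2.imwrite('pics/%s.png'%tag,d['image'][:,:,::-1]); return d
def cloud(d):
    z=d['depth']; v,u=np.mgrid[:z.shape[0],:z.shape[1]]
    p=np.stack([(u-d['cx'])/d['fx']*z,-(v-d['cy'])/d['fy']*z,-z],-1)
    M=np.array(d['cam_to_world']); return p@M[:3,:3].T+M[:3,3]
E
python3 - <<'E'
from h import *
a=cap('top','t0');b=cap('side','s0')
for d in(a,b): print(d.keys(),d['fx'],np.round(d['cam_to_world'],3).tolist())
cv2.imwrite('pics/both.png',cv2.resize(np.hstack([a['image'],b['image']])[:,:,::-1],(800,300)))
print(ctrl.observe())
E
```

```text
pics
dict_keys(['image', 'depth', 'fx', 'fy', 'cx', 'cy', 'cam_to_world']) 477.7365358983554 [[-0.003, 0.986, -0.165, 0.249], [-1.0, -0.007, -0.023, -0.038], [-0.024, 0.165, 0.986, 1.623], [0.0, 0.0, 0.0, 1.0]]
dict_keys(['image', 'depth', 'fx', 'fy', 'cx', 'cy', 'cam_to_world']) 414.57110138685175 [[0.992, 0.096, -0.082, 0.404], [-0.125, 0.65, -0.749, -0.855], [-0.018, 0.754, 0.657, 0.824], [0.0, 0.0, 0.0, 1.0]]
{'time': 0.1, 'q': array([-1.17471197e+00,  9.17516550e-02,  1.23172781e+00, -1.38894246e-06,
        1.81982535e+00, -5.66948858e-02]), 'joint_vel': array([-0.00167591, -0.0010149 , -0.00297075, -0.00159864,  0.00103199,
        0.00066186]), 'tau': array([ 8.25785482e-04, -4.47857773e+01, -4.07569420e+01,  6.98519591e-02,
        2.83952110e-02, -1.14544914e-04]), 'ee_pos': array([ 0.26243032, -0.53942002,  0.30166022]), 'orientation': array([ 8.47780943e-01, -5.30345868e-01, -6.99267847e-04, -4.93867109e-04]), 'wrist_force': array([0.36871225, 0.32724459, 0.05877771]), 'moment': array([ 0.01725335, -0.02945015,  0.0347464 ]), 'grip_width': 0.998785495049189}
```

View pics/t0.png

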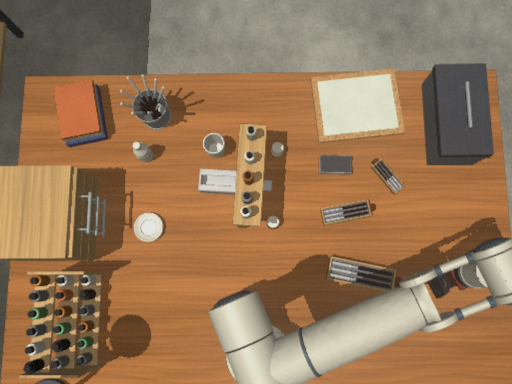

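View pics/s0.png

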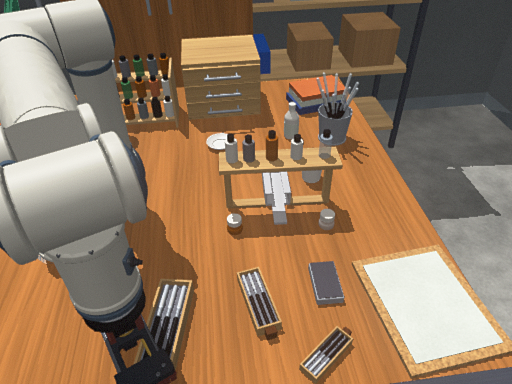

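The top view shows the case running towards image-left (+y world) at (217,180), shelf at (250,175), tongue at (267,185). There are three trays: at (346,212), a large one at (360,273), and a small one at (387,176). The tin is at (335,164) and the pots are at (278,149) and (273,222). In the side view the middle tray's pull block is at (272,335).

```bash
python3 - <<'E'
from h import *
a=dict(np.load('pics/t0.npz'));b=dict(np.load('pics/s0.npz'))
P=cloud(a);Q=cloud(b)
def rep(n,P,box,zl,zh):
    u0,v0,u1,v1=box; p=P[v0:v1,u0:u1].reshape(-1,3); p=p[np.isfinite(p).all(1)&(p[:,2]>zl)&(p[:,2]<zh)]
    if len(p)<5: print(n,len(p));return
    r=cv2.minAreaRect(p[:,:2].astype(np.float32)*1000); print(n,len(p),np.round(r[0],1),np.round(r[1],1),round(r[2],1),'z',np.round(np.percentile(p[:,2],[5,50,95]),4), 'med',np.round(p[:,:2].mean(0),4))
print('bench z',np.median(P[230:250,200:300,2]),np.median(Q[240:260,330:400,2]))
for n,bx in dict(mid=(315,195,378,228),large=(322,252,400,294),small=(368,155,405,196),tin=(314,150,356,178),case=(195,166,238,196),potA=(270,140,287,158),potB=(265,214,282,231),water=(200,132,227,158)).items(): rep('T '+n,P,bx,.012,.1)
rep('T tongue',P,(262,178,276,194),.004,.05)
rep('T shelf',P,(228,120,272,230),.15,.19)
for n,bx in dict(mid=(230,260,290,345),tin=(300,255,350,310),potA=(318,205,338,230),potB=(225,210,243,232)).items(): rep('S '+n,Q,bx,.012,.1)
rep('S tongue',Q,(265,195,292,226),.004,.02)
rep('S case',Q,(260,168,296,212),.03,.1)
# bigger views
T=cv2.resize(a['image'][130:235,190:410],(800,382),interpolation=3);S=cv2.resize(b['image'][150:350,200:360],(480,600),interpolation=3)
cv2.imwrite('pics/tc.png',T[:,:,::-1]);cv2.imwrite('pics/sc.png',S[:,:,::-1])
E
```

```text
bench z 0.0007463187553577999 -0.000988493664715595
T mid 843 [ 467.5 -299.7] [ 61.5 178.5] 11.2 z [0.0146 0.0241 0.0334] med [ 0.4693 -0.2958]
T large 1642 [ 261.5 -342.3] [239.4  94.3] 74.2 z [0.02   0.0321 0.0431] med [ 0.261  -0.3364]
T small 445 [ 597.6 -435.2] [134.8  47.4] 36.3 z [0.0131 0.0192 0.0255] med [ 0.5952 -0.4368]
T tin 591 [ 634.5 -260.2] [107.5  66.2] 88.0 z [0.0177 0.0249 0.0312] med [ 0.6335 -0.2604]
T case 594 [575.5 140.5] [128.1  86.2] 80.3 z [0.0134 0.0459 0.0532] med [0.573 0.143]
T potA 137 [686.3 -62.7] [41.1 40.1] 27.3 z [0.017  0.0429 0.0518] med [ 0.6853 -0.063 ]
T potB 133 [434.9 -46.3] [41.1 37.3] 1.9 z [0.0176 0.0446 0.052 ] med [ 0.4329 -0.0465]
T water 295 [694.3 150. ] [70.5 68.2] 2.7 z [0.0181 0.0612 0.0885] med [0.7004 0.1531]
T tongue 102 [562.6 -35.5] [41.3 53.8] 89.7 z [0.0048 0.0084 0.0154] med [ 0.5633 -0.0301]
T shelf 2194 [568.   24.5] [ 85.  320.7] 86.3 z [0.1745 0.1797 0.1853] med [0.5637 0.0233]
S mid 1711 [ 466. -303.] [ 56.6 181.5] 10.6 z [0.0154 0.0235 0.0298] med [ 0.4662 -0.3051]
S tin 1069 [ 630.9 -267.1] [110.5  64.6] 88.0 z [0.0175 0.0234 0.0262] med [ 0.6295 -0.2723]
S potA 247 [683.1 -69.3] [39.3 41.8] 5.6 z [0.0142 0.04   0.0458] med [ 0.6823 -0.0745]
S potB 247 [431.5 -52.2] [41.8 39.3] 58.9 z [0.0149 0.0408 0.0458] med [ 0.4314 -0.0575]
S tongue 453 [560.9  13.1] [122.   74.9] 72.9 z [0.0048 0.007  0.0097] med [0.5651 0.0175]
S case 325 [568.9  87.5] [120.4  74.5] 85.9 z [0.0384 0.0458 0.0486] med [0.568 0.077]
```

View pics/sc.png

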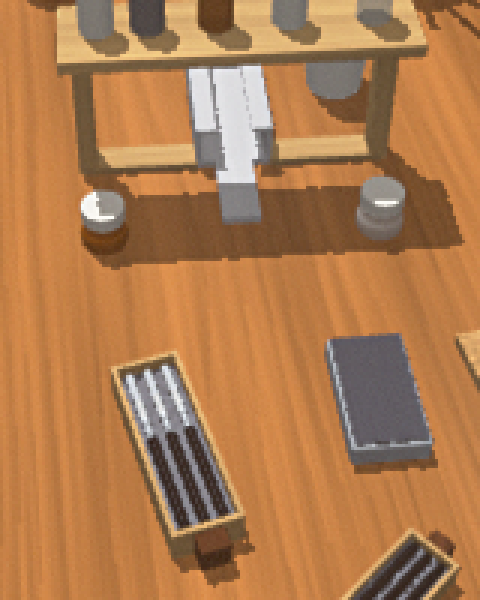

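View pics/tc.png

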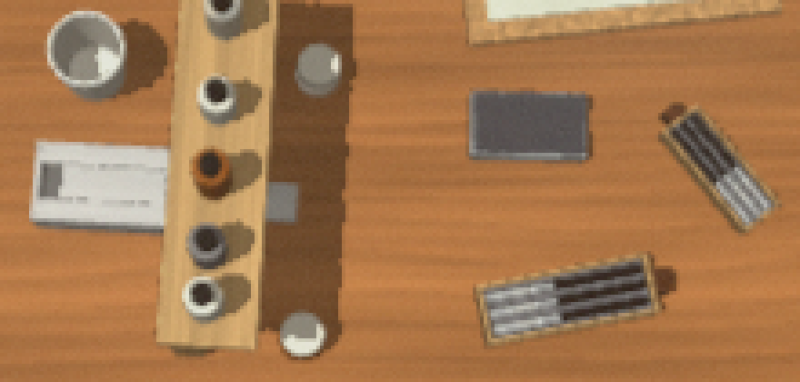

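The crop shows the middle tray with its pull block at its near (-y) end. Its measured footprint, 178x58 mm including the block, matches the middle size. The case mouth opens towards -y with the tongue in front. Next I work out the pre-grasp.

```bash
cat >> h.py <<'E'
from scipy.spatial.transform import Rotation as R
def go(g,yaw,lean=40,n=0,back=0.061):
    """g: wanted point on tool axis, 'back' ahead of TCP; yaw (deg) of the +y heading"""
    s=ctrl.observe(); c,t=np.cos(np.radians(yaw)),np.sin(np.radians(yaw)); L=np.radians(lean)
    Y=np.array([-t,c,0]);X=np.array([c,t,0]); Z=np.sin(L)*Y-np.cos(L)*np.array([0,0,1])
    W=R.from_matrix(np.stack([X,np.cross(Z,X),Z],1)); C=R.from_quat(s['orientation'])
    d=(np.array(g)-back*Z-s['ee_pos'])/.025; r=(W*C.inv()).as_rotvec()/.1
    k=int(np.ceil(max(abs(d).max(),abs(r).max(),.01)))
    gp=s['ee_pos']+back*C.apply([0,0,1])
    print('point now',gp.round(4),'shift',d.round(2),'turn',r.round(2),'rows>=',k,'F',s['wrist_force'].round(1),'w',round(float(s['grip_width']),3),'t',round(s['time'],2),'q',s['q'].round(2))
E
python3 -c "
from h import *
go([.465,-.305,.15],11)"
```

```text
point now [ 0.2624 -0.5393  0.2407] shift [ 8.4   7.84 -4.2 ] turn [ 6.69 -3.36 12.53] rows>= 13 F [0.4 0.3 0.1] w 0.999 t 0.1 q [-1.17  0.09  1.23 -0.    1.82 -0.06]
```

```bash
python3 -m crank '[[[0.52,0.49,-0.2,0.42,-0.21,0.78,-1],[0.52,0.49,-0.2,0.42,-0.21,0.78,-1],[0.52,0.49,-0.2,0.42,-0.21,0.78,-1],[0.52,0.49,-0.2,0.42,-0.21,0.78,-1],[0.52,0.49,-0.2,0.42,-0.21,0.78,-1],[0.52,0.49,-0.2,0.42,-0.21,0.78,-1],[0.52,0.49,-0.2,0.42,-0.21,0.78,-1],[0.52,0.49,-0.2,0.42,-0.21,0.78,-1]]]'
python3 -m crank '[[[0.52,0.49,-0.2,0.42,-0.21,0.78,-1],[0.52,0.49,-0.2,0.42,-0.21,0.78,-1],[0.52,0.49,-0.2,0.42,-0.21,0.78,-1],[0.52,0.49,-0.2,0.42,-0.21,0.78,-1],[0.52,0.49,-0.2,0.42,-0.21,0.78,-1],[0.52,0.49,-0.2,0.42,-0.21,0.78,-1],[0.52,0.49,-0.2,0.42,-0.21,0.78,-1],[0.52,0.49,-0.2,0.42,-0.21,0.78,-1]]]'
python3 -c "
from h import *
go([.465,-.305,.15],11)"
```

```text
time: 0.9
ee_pos: [0.368, -0.4381, 0.2576]
orientation: [0.955, -0.226, -0.02, -0.191]
wrist_force: [0.0, 0.1, -0.4]
grip_width: 0.999
time: 1.7
ee_pos: [0.4749, -0.336, 0.2113]
orientation: [0.927, 0.111, -0.039, -0.356]
wrist_force: [-0.1, -0.5, -1.0]
grip_width: 1.005
point now [ 0.4656 -0.2963  0.1659] shift [-0.1  -0.3  -0.58] turn [-0.34 -0.01 -0.44] rows>= 1 F [-0.1 -0.5 -1. ] w 1.005 t 1.7 q [-0.83  0.46  1.08  0.42  2.22 -0.92]
```

```bash
python3 -m crank '[[[-0.1,-0.3,-0.3,-0.34,0,-0.44,-1],[0,0,0,0,0,0,-1]]]'
python3 - <<'E'
from h import *
w=cap('wrist','w1'); P=cloud(w); go([.465,-.305,.15],11)
p=P.reshape(-1,3); ok=(p[:,2]>.012)&(p[:,2]<.045)&(abs(p[:,0]-.467)<.09)&(abs(p[:,1]+.3)<.13)&(w['depth'].ravel()>0)
p=p[ok]; print(len(p), cv2.minAreaRect(p[:,:2].astype(np.float32)*1000), 'bench',np.median(P[...,2][(P[...,2]<.012)&(P[...,2]>-.02)]))
p=p[p[:,2]>.026]; print(cv2.minAreaRect(p[:,:2].astype(np.float32)*1000))
E
```

```text
time: 1.9
ee_pos: [0.4741, -0.3414, 0.1998]
orientation: [0.934, 0.092, -0.035, -0.343]
wrist_force: [-0.4, 0.7, 0.6]
grip_width: 0.998
point now [ 0.4663 -0.3021  0.1535] shift [-0.07 -0.1  -0.13] turn [-0.07 -0.04 -0.06] rows>= 1 F [ 0.  -0.6 -0.4] w 1.001 t 1.95 q [-0.84  0.45  1.11  0.41  2.18 -0.9 ]
8666 ((465.24578857421875, -285.4292907714844), (56.16838455200195, 140.21209716796875), 10.665596008300781) bench 0.0006550760263431543
((465.23199462890625, -285.35614013671875), (56.16838455200195, 140.06317138671875), 10.665596008300781)
```

View pics/w1.png

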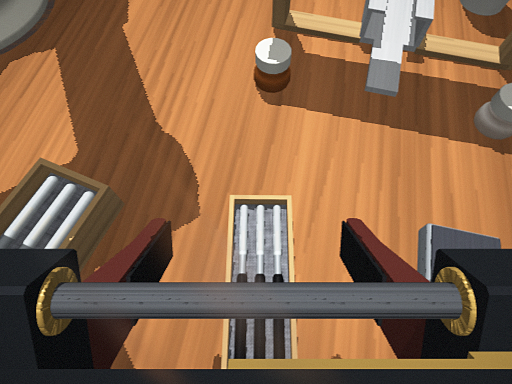

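The wrist view shows the tray centred between the fingers, leading edge at row 197, with the tongue at (380,75) and pot_b at (272,60). Its rectangle is 56.2 mm wide and turned 10.7°, which puts the box centre at about (0.467, -0.295).

```bash
python3 - <<'E'
from h import *
go([.4693,-.307,.026],10.7)
P=cloud(dict(np.load('pics/w1.npz'))); im=np.load('pics/w1.npz')['image']
h=cv2.cvtColor(im,cv2.COLOR_RGB2HSV)
for n,(u0,v0,u1,v1),zl,zh in[('tongue',(350,20,410,100),.0055,.012),('case top',(350,0,445,60),.04,.055)]:
    m=np.zeros(h.shape[:2],bool);m[v0:v1,u0:u1]=1; m&=(h[...,1]<70)&(P[...,2]>zl)&(P[...,2]<zh); p=P[m]
    print(n,m.sum(),cv2.minAreaRect(p[:,:2].astype(np.float32)*1000),np.median(p[:,2]))
E
```

```text
point now [ 0.4663 -0.3021  0.1535] shift [ 0.09 -0.19 -5.09] turn [-0.07 -0.04 -0.11] rows>= 6 F [ 0.  -0.6 -0.4] w 1.001 t 1.95 q [-0.84  0.45  1.11  0.41  2.18 -0.9 ]
tongue 2546 ((563.5863037109375, 14.88861083984375), (62.48899459838867, 127.71048736572266), 0.6982772350311279) 0.008532738977615445
case top 670 ((568.6246337890625, 47.66827392578125), (34.9379768371582, 75.0207290649414), 89.32130432128906) 0.047353481668239605
```

```bash
python3 -m crank '[[[0.1,-0.2,-0.7,-0.07,-0.04,-0.1,-1],[0,0,-0.8,0,0,0,-1],[0,0,-0.8,0,0,0,-1],[0,0,-0.8,0,0,0,-1],[0,0,-0.8,0,0,0,-1],[0,0,-0.5,0,0,0,-1],[0,0,0,0,0,0,-1]]]'
python3 -c "
from h import *
go([.4693,-.307,.026],10.7)"
```

```text
time: 2.65
ee_pos: [0.475, -0.345, 0.0853]
orientation: [0.935, 0.09, -0.032, -0.342]
wrist_force: [0.1, 0.4, 0.2]
grip_width: 1.002
point now [ 0.4676 -0.3063  0.0387] shift [ 0.07 -0.02 -0.5 ] turn [-0.03  0.01 -0.04] rows>= 1 F [0.1 0.4 0.2] w 1.002 t 2.65 q [-0.84  0.53  1.21  0.38  2.   -0.98]
```

```bash
python3 -m crank '[[[0.07,0,-0.4,0,0,0,-1],[0,0,-0.1,0,0,0,-1],[0,0,0,0,0,0,0.6],[0,0,0,0,0,0,0.6],[0,0,0,0,0,0,0.6],[0,0,0,0,0,0,0.6],[0,0,0,0,0,0,0.6],[0,0,0,0,0,0,0.6]]]' 30
python3 -c "
from h import *
go([.4693,-.307,.026],10.7)"
```

```text
time: 3.45
ee_pos: [0.4777, -0.3459, 0.0754]
orientation: [0.936, 0.09, -0.03, -0.34]
wrist_force: [-0.1, 0.2, -1.6]
grip_width: 0.635
point now [ 0.4705 -0.3074  0.0286] shift [-0.05  0.02 -0.11] turn [ 0.    0.05 -0.04] rows>= 1 F [-0.1  0.2 -1.6] w 0.635 t 3.45 q [-0.84  0.54  1.21  0.37  1.99 -0.98]
```

```bash
python3 -m crank '[[[0,0,0.5,0,0,0,0.6],[0,0,0.5,0,0,0,0.6],[0,0,0.5,0,0,0,0.6],[0,0,0,0,0,0,0.6]]]' 40
python3 -c "
from h import *
go([.554,-.164,.070],-3.8)"
```

```text
time: 3.85
ee_pos: [0.4777, -0.346, 0.116]
orientation: [0.936, 0.09, -0.03, -0.34]
wrist_force: [0.2, 0.3, -3.4]
grip_width: 0.633
point now [ 0.4705 -0.3075  0.0692] shift [2.95 5.71 0.03] turn [ 0.02  0.04 -2.57] rows>= 6 F [ 0.2  0.3 -3.4] w 0.633 t 3.85 q [-0.84  0.51  1.18  0.38  2.04 -0.96]
```

```bash
python3 -m crank '[[[0.4,0.75,0,0,0,-0.33,0.6],[0.4,0.75,0,0,0,-0.33,0.6],[0.4,0.75,0,0,0,-0.33,0.6],[0.4,0.75,0,0,0,-0.33,0.6],[0.4,0.75,0,0,0,-0.33,0.6],[0.4,0.75,0,0,0,-0.33,0.6],[0.4,0.75,0,0,0,-0.33,0.6],[0.1,0.3,0,0,0,-0.2,0.6]]]'
python3 -m crank '[[[0,0,0,0,0,0,0.6]]]'
python3 - <<'E'
from h import *
go([.554,-.164,.070],-3.8)
w=cap('wrist','w2');s=cap('side','s2');t=cap('top','t2')
cv2.imwrite('pics/c2.png',np.hstack([cv2.resize(w['image'],(400,300)),cv2.resize(s['image'][140:320,180:420],(400,300),interpolation=3)])[:,:,::-1])
P=cloud(w)
h=cv2.cvtColor(w['image'],cv2.COLOR_RGB2HSV)
m=(h[...,1]<70)&(w['depth']>0)
for n,zl,zh,y0 in[('tongue/floor',.005,.013,-.1),('case lip',.042,.055,-.03)]:
    k=m&(P[...,2]>zl)&(P[...,2]<zh)&(abs(P[...,0]-.567)<.06)&(P[...,1]>y0)&(P[...,1]<.2); p=P[k]
    print(n,k.sum(),np.round(np.percentile(p,[1,50,99],axis=0),4).tolist())
    for y in np.arange(-.05,.16,.02):
        q=p[abs(p[:,1]-y)<.006]
        if len(q)>8: print(round(y,2),len(q),np.round(np.percentile(q[:,0],[1,50,99]),4))
k=(P[...,2]>.02)&(w['depth']>0)&(w['depth']<.3)&(P[...,1]<-.05)&(P[...,1]>-.16)&(abs(P[...,0]-.56)<.04);p=P[k]
print('tray',k.sum(),cv2.minAreaRect(p[:,:2].astype(np.float32)*1000),np.percentile(p[:,2],[5,50,95]))
E
```

```text
time: 4.65
ee_pos: [0.552, -0.2045, 0.1182]
orientation: [0.94, -0.034, 0.015, -0.338]
wrist_force: [-0.6, 0.0, -1.9]
grip_width: 0.636
time: 4.75
ee_pos: [0.5518, -0.2037, 0.1183]
orientation: [0.94, -0.033, 0.014, -0.338]
wrist_force: [0.1, -0.5, -2.9]
grip_width: 0.636
point now [ 0.5548 -0.165   0.0713] shift [-0.02  0.02 -0.06] turn [0.08 0.04 0.06] rows>= 1 F [ 0.1 -0.5 -2.9] w 0.636 t 4.75 q [-0.66  0.33  1.4   0.58  1.8  -0.57]
tongue/floor 5136 [[0.538, -0.0165, 0.0065], [0.5686, 0.0417, 0.0085], [0.6011, 0.0989, 0.0108]]
-0.01 483 [0.5476 0.5655 0.583 ]
0.01 447 [0.5493 0.5668 0.5845]
0.03 639 [0.533  0.5705 0.6042]
0.05 655 [0.5384 0.5693 0.6005]
0.07 595 [0.5398 0.5705 0.6012]
0.09 350 [0.5527 0.572  0.5923]
case lip 824 [[0.5323, 0.03, 0.0424], [0.5855, 0.0364, 0.0472], [0.605, 0.0471, 0.0486]]
0.03 385 [0.5326 0.59   0.605 ]
0.05 87 [0.5322 0.5425 0.6   ]
tray 16754 ((556.60693359375, -115.43698120117188), (89.12451171875, 73.17042541503906), 89.996826171875) [0.06010032 0.0670349  0.07327844]
```

View pics/c2.png

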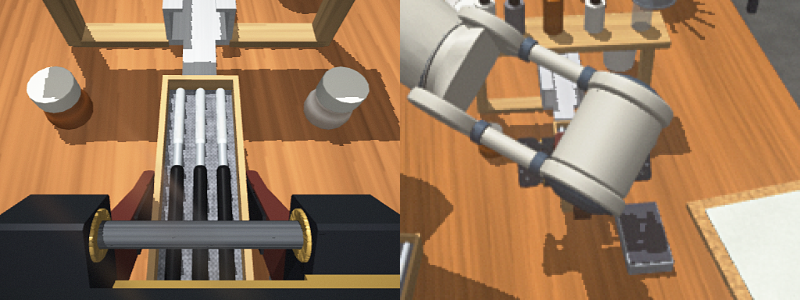

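The wrist view shows the tray held and pointing at the tongue and mouth, with nothing in the corridor; the pots stand clear on both sides. The floor edges give the centre line x = 0.5663 + 0.066·y, and the mouth is at y ≈ 0.031. Now I check the tray's pitch and axis.

```bash
python3 - <<'E'
from h import *
w=dict(np.load('pics/w2.npz'));P=cloud(w);h=cv2.cvtColor(w['image'],cv2.COLOR_RGB2HSV)
k=(h[...,1]>70)&(h[...,0]>10)&(h[...,0]<30)&(w['depth']>0)&(P[...,2]>.05)&(P[...,1]<-.05)&(P[...,1]>-.2)&(abs(P[...,0]-.56)<.045)
p=P[k];print(len(p),np.percentile(p,[1,99],axis=0).round(4))
for y in np.arange(-.15,-.07,.01):
    q=p[abs(p[:,1]-y)<.004]
    if len(q)>8:print(round(y,3),len(q),np.percentile(q[:,0],[1,99]).round(4),'ctr',np.percentile(q[:,0],[1,99]).mean().round(4),'line',round(.5663+.066*y,4),'z',np.percentile(q[:,2],[50,95]).round(4), 'outer z',np.median(q[(q[:,0]<np.percentile(q[:,0],15)),2]).round(4))
E
```

```text
7933 [[ 0.5233 -0.1996  0.061 ]
 [ 0.5877 -0.0732  0.1529]]
-0.15 387 [0.5196 0.5855] ctr 0.5525 line 0.5564 z [0.0726 0.074 ] outer z 0.073
-0.14 340 [0.5289 0.585 ] ctr 0.5569 line 0.5571 z [0.0726 0.0738] outer z 0.0727
-0.13 305 [0.5296 0.5859] ctr 0.5577 line 0.5577 z [0.0725 0.0736] outer z 0.0729
-0.12 288 [0.5304 0.5864] ctr 0.5584 line 0.5584 z [0.0724 0.0735] outer z 0.0726
-0.11 265 [0.5311 0.587 ] ctr 0.559 line 0.559 z [0.0723 0.0735] outer z 0.0726
-0.1 247 [0.5319 0.5879] ctr 0.5599 line 0.5597 z [0.0724 0.0734] outer z 0.0725
-0.09 238 [0.5328 0.5886] ctr 0.5607 line 0.5604 z [0.0723 0.0734] outer z 0.0726
-0.08 1202 [0.534  0.5887] ctr 0.5614 line 0.561 z [0.0688 0.073 ] outer z 0.0714
```

```bash
python3 -m crank '[[[0,0,-0.5,0.08,0.04,0.1,0.6],[0,0,-0.5,0,0,0,0.6],[0,0,-0.28,0,0,0,0.6],[0,0,0,0,0,0,0.6]]]'
python3 -c "
from h import *
go([.566,.001,.040],-3.8)"
```

```text
time: 5.3
ee_pos: [0.5506, -0.2076, 0.082]
orientation: [0.939, -0.031, 0.01, -0.342]
wrist_force: [-0.3, 0.3, -3.1]
grip_width: 0.632
point now [ 0.553  -0.1685  0.0353] shift [0.51 6.78 0.19] turn [-0.01 -0.02 -0.02] rows>= 7 F [-0.3  0.3 -3.1] w 0.632 t 5.3 q [-0.67  0.37  1.42  0.57  1.76 -0.61]
```

```bash
python3 -m crank '[[[0.06,0,0.18,0,0,0,0.6],[0.03,0.5,0,0,0,0,0.6],[0.03,0.5,0,0,0,0,0.6],[0.03,0.5,0,0,0,0,0.6],[0.03,0.5,0,0,0,0,0.6],[0.03,0.5,0,0,0,0,0.6],[0,0,0,0,0,0,0.6]]]'
python3 - <<'E'
from h import *
go([.566,.001,.040],-3.8)
w=cap('wrist','w3');P=cloud(w);h=cv2.cvtColor(w['image'],cv2.COLOR_RGB2HSV)
k=(h[...,1]>70)&(h[...,0]>10)&(h[...,0]<30)&(w['depth']>0)&(P[...,2]>.025)&(P[...,1]<.02)&(P[...,1]>-.13)&(abs(P[...,0]-.562)<.04)
p=P[k];print(len(p),np.percentile(p,[1,99],axis=0).round(4))
for y in np.arange(-.08,.02,.01):
    q=p[abs(p[:,1]-y)<.004]
    if len(q)>8:print(round(y,3),len(q),'ctr',np.percentile(q[:,0],[1,99]).mean().round(4),'line',round(.5663+.066*y,4),'z',np.percentile(q[:,2],[50,95]).round(4))
E
```

```text
time: 6.0
ee_pos: [0.5563, -0.1385, 0.0878]
orientation: [0.939, -0.03, 0.01, -0.342]
wrist_force: [0.3, -0.8, -3.2]
grip_width: 0.635
point now [ 0.5587 -0.0993  0.0411] shift [ 0.28  4.01 -0.04] turn [-0.01 -0.01 -0.03] rows>= 5 F [ 0.3 -0.8 -3.2] w 0.635 t 6.0 q [-0.57  0.29  1.51  0.6   1.7  -0.54]
6697 [[ 0.5283 -0.1296  0.0315]
 [ 0.5911 -0.0076  0.1221]]
-0.08 357 ctr 0.5602 line 0.561 z [0.0427 0.0438]
-0.07 325 ctr 0.5609 line 0.5617 z [0.0427 0.0439]
-0.06 305 ctr 0.5615 line 0.5623 z [0.0427 0.0438]
-0.05 284 ctr 0.5621 line 0.563 z [0.0428 0.0438]
-0.04 262 ctr 0.5629 line 0.5637 z [0.0428 0.0439]
-0.03 247 ctr 0.5635 line 0.5643 z [0.0428 0.0438]
-0.02 217 ctr 0.564 line 0.565 z [0.0428 0.044 ]
-0.01 1599 ctr 0.5647 line 0.5656 z [0.0406 0.0437]
```

View pics/w3.png

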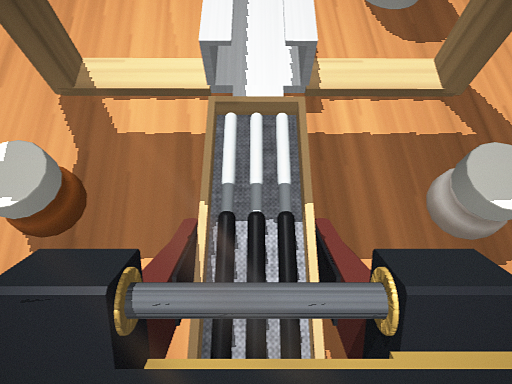

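The wrist view shows the tray's leading edge (row 97) just short of the mouth (row 90) and aligned. It sits 0.9 mm to -x and about 2.5 mm high for the lips, so I'll trim both and go in.

```bash
python3 -m crank '[[[0.04,0,-0.11,0,0,0,0.6],[0.03,0.5,0,0,0,0,0.6],[0.03,0.5,0,0,0,0,0.6],[0.03,0.5,0,0,0,0,0.6],[0,0,0,0,0,0,0.6]]]'
python3 - <<'E'
from h import *
go([.566,.001,.039],-3.8)
w=cap('wrist','w4');P=cloud(w);h=cv2.cvtColor(w['image'],cv2.COLOR_RGB2HSV)
k=(h[...,1]>70)&(h[...,0]>10)&(h[...,0]<30)&(w['depth']>0)&(P[...,2]>.025)&(P[...,1]<.025)&(P[...,1]>-.1)&(abs(P[...,0]-.562)<.04)
p=P[k]
for y in np.arange(-.05,.03,.01):
    q=p[abs(p[:,1]-y)<.004]
    if len(q)>8:print(round(y,3),len(q),'ctr',np.percentile(q[:,0],[1,99]).mean().round(4),'line',round(.5663+.066*y,4),'z',np.percentile(q[:,2],[50,95]).round(4))
E
```

```text
time: 6.55
ee_pos: [0.5598, -0.0994, 0.0847]
orientation: [0.939, -0.031, 0.011, -0.342]
wrist_force: [-0.4, -0.2, -3.0]
grip_width: 0.637
point now [ 0.5623 -0.0602  0.038 ] shift [0.14 2.45 0.04] turn [-0.01 -0.01 -0.01] rows>= 3 F [-0.4 -0.2 -3. ] w 0.637 t 6.55 q [-0.52  0.25  1.56  0.62  1.66 -0.5 ]
-0.05 415 ctr 0.5592 line 0.563 z [0.0394 0.0413]
-0.04 362 ctr 0.5618 line 0.5637 z [0.0394 0.0406]
-0.03 327 ctr 0.5646 line 0.5643 z [0.0394 0.0405]
-0.02 294 ctr 0.5652 line 0.565 z [0.0395 0.0405]
-0.01 273 ctr 0.566 line 0.5656 z [0.0396 0.0406]
0.0 256 ctr 0.5666 line 0.5663 z [0.0396 0.0407]
0.01 232 ctr 0.5672 line 0.567 z [0.0395 0.0407]
0.02 222 ctr 0.5678 line 0.5676 z [0.0396 0.0406]
```

```bash
python3 -m crank '[[[0.03,0.45,0,0,0,0,0.6],[0.03,0.45,0,0,0,0,0.6],[0.03,0.45,0,0,0,0,0.6],[0.03,0.45,0,0,0,0,0.6],[0.01,0.2,0,0,0,0,0.6],[0,0,0,0,0,0,0.6]]]'
python3 -c "
from h import *
go([.566,-.004,.038],-3.8)"
```

```text
time: 7.2
ee_pos: [0.5631, -0.0454, 0.0848]
orientation: [0.939, -0.031, 0.011, -0.342]
wrist_force: [-0.3, 0.7, -2.5]
grip_width: 0.636
point now [ 0.5656 -0.0063  0.0381] shift [ 0.01  0.09 -0.  ] turn [ 0.   -0.01 -0.01] rows>= 1 F [-0.3  0.7 -2.5] w 0.636 t 7.2 q [-0.43  0.2   1.62  0.64  1.61 -0.44]
```

```bash
python3 -m crank '[[[0,0,-0.06,0,0,0,0.6],[0,0,0,0,0,0,-1],[0,0,0,0,0,0,-1],[0,0,0,0,0,0,-1],[0,0,0,0,0,0,-1],[0,0,0.1,0,0,0,-1],[0,0,0,0,0,0,-1]]]'
python3 -m crank '[[[-0.04,-0.6,0,0,0,0,-1],[-0.04,-0.6,0,0,0,0,-1],[-0.04,-0.6,0,0,0,0,-1],[-0.04,-0.6,0,0,0,0,-1],[-0.04,-0.6,0,0,0,0,-1],[-0.04,-0.6,0,0,0,0,-1],[-0.04,-0.6,0,0,0,0,-1],[-0.04,-0.6,0,0,0,0,-1]]]'
python3 -m crank '[[[-0.03,-0.5,0,0,0,0,-1],[-0.03,-0.4,0,0,0,0,-1],[0,0,0,0,0,0,-1]]]'
python3 - <<'E'
from h import *
go([.556,-.145,.038],-3.8)
w=cap('wrist','w5')
E
```

```text
time: 7.9
ee_pos: [0.5643, -0.0467, 0.0881]
orientation: [0.939, -0.031, 0.013, -0.342]
wrist_force: [-0.5, 0.3, -0.3]
grip_width: 1.001
time: 8.7
ee_pos: [0.555, -0.1775, 0.088]
orientation: [0.939, -0.031, 0.013, -0.342]
wrist_force: [-0.1, -0.7, -0.7]
grip_width: 1.001
time: 9.0
ee_pos: [0.5532, -0.2044, 0.0877]
orientation: [0.939, -0.032, 0.013, -0.342]
wrist_force: [-0.1, 0.1, -0.6]
grip_width: 1.0
point now [ 0.5561 -0.1653  0.041 ] shift [ 0.01  0.81 -0.12] turn [0.   0.03 0.03] rows>= 1 F [-0.1  0.1 -0.6] w 1.0 t 9.0 q [-0.66  0.36  1.42  0.58  1.76 -0.6 ]
```

View pics/w5.png

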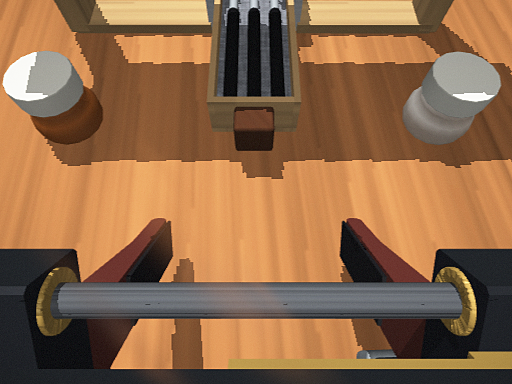

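The wrist view shows the tray in the case mouth, with the pull block at (254,130) straight ahead of the open fingers. I'll close, lower and push.

```bash
python3 -m crank '[[[0,0,-0.3,0,0,0,1],[0,0,0,0,0,0,1],[0,0,0,0,0,0,1],[0,0,0,0,0,0,1],[0,0,0,0,0,0,1],[0,0,0,0,0,0,1],[0,0,0,0,0,0,1],[0,0,0,0,0,0,1]]]' 20
python3 - <<'E'
from h import *
w=dict(np.load('pics/w5.npz'));P=cloud(w);p=P[128:146,240:268].reshape(-1,3)
print('face',np.median(p,0),np.percentile(p,[2,98],axis=0).round(4))
go([.556,-.145,.033],-3.8)
E
```

```text
time: 9.85
ee_pos: [0.5535, -0.2009, 0.0796]
orientation: [0.939, -0.03, 0.012, -0.342]
wrist_force: [-0.0, 0.3, 0.1]
grip_width: 0.31
face [ 0.56004869 -0.09177733  0.02848614] [[ 0.5523 -0.0929  0.0192]
 [ 0.5682 -0.0903  0.0357]]
point now [ 0.5562 -0.1618  0.0329] shift [-0.    0.67  0.  ] turn [-0.01  0.03 -0.01] rows>= 1 F [-0.   0.3  0.1] w 0.31 t 9.85 q [-0.66  0.37  1.43  0.58  1.75 -0.61]
```

```bash
python3 -m crank '[[[0.02,0.3,0,0,0,0,1],[0.02,0.3,0,0,0,0,1],[0.02,0.3,0,0,0,0,1],[0.02,0.3,0,0,0,0,1],[0.02,0.3,0,0,0,0,1],[0,0,0,0,0,0,1]]]'
python3 -m crank '[[[0.02,0.3,0,0,0,0,1],[0.02,0.3,0,0,0,0,1],[0.02,0.3,0,0,0,0,1],[0.02,0.3,0,0,0,0,1],[0.02,0.3,0,0,0,0,1],[0.02,0.3,0,0,0,0,1]]]'
python3 - <<'E'
from h import *
go([.565,-.007,.033],-3.8)
w=cap('wrist','w6')
cv2.imwrite('pics/w6s.png',w['image'][:,:,::-1])
E
```

```text
time: 10.45
ee_pos: [0.5562, -0.1595, 0.0799]
orientation: [0.939, -0.03, 0.012, -0.343]
wrist_force: [-0.2, -0.0, -0.3]
grip_width: 0.005
time: 11.05
ee_pos: [0.5596, -0.1125, 0.08]
orientation: [0.939, -0.031, 0.013, -0.341]
wrist_force: [-0.5, -1.4, 0.3]
grip_width: 0.008
point now [ 0.5624 -0.0734  0.0333] shift [ 0.11  2.65 -0.01] turn [0.01 0.04 0.  ] rows>= 3 F [-0.5 -1.4  0.3] w 0.008 t 11.05 q [-0.54  0.27  1.55  0.61  1.66 -0.52]
```

View pics/w6s.png

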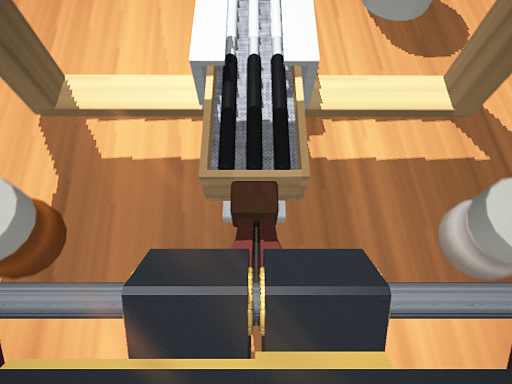

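The wrist view shows the closed fingertips square on the pull block at (255,200). The tray is straight and well inside, with the pots clear.

```bash
python3 -m crank '[[[0.02,0.3,0,0,0,0,1],[0.02,0.3,0,0,0,0,1],[0.02,0.3,0,0,0,0,1],[0.02,0.3,0,0,0,0,1],[0.02,0.3,0,0,0,0,1],[0.02,0.3,0,0,0,0,1],[0.02,0.3,0,0,0,0,1]]]'
python3 -m crank '[[[0.01,0.15,0,0,0,0,1],[0.01,0.1,0,0,0,0,1],[0,0,0,0,0,0,1]]]'
python3 - <<'E'
from h import *
go([.565,-.007,.033],-3.8)
E
```

```text
time: 11.8
ee_pos: [0.5633, -0.0547, 0.0801]
orientation: [0.939, -0.03, 0.013, -0.342]
wrist_force: [0.4, -2.2, 0.4]
grip_width: 0.005
time: 12.1
ee_pos: [0.5638, -0.0466, 0.0801]
orientation: [0.939, -0.03, 0.013, -0.342]
wrist_force: [0.1, -1.6, 0.2]
grip_width: 0.007
point now [ 0.5665 -0.0075  0.0334] shift [-0.05  0.02 -0.01] turn [ 0.    0.04 -0.01] rows>= 1 F [ 0.1 -1.6  0.2] w 0.007 t 12.1 q [-0.44  0.21  1.62  0.64  1.6  -0.45]
```

Next, small steps until contact with the closed end.

```bash
for i in 1; do python3 -m crank '[[[0,0.06,0,0,0,0,1],[0,0.06,0,0,0,0,1]]]'; done
python3 -m crank '[[[0,0.08,0,0,0,0,1],[0,0.08,0,0,0,0,1]]]'
python3 - <<'E'
from h import *
w=cap('wrist','w7')
go([.565,-.007,.033],-3.8)
P=cloud(w);v,u=np.mgrid[:384,:512]
cv2.imwrite('pics/w7c.png',cv2.resize(w['image'][0:260,120:400],(646,600),interpolation=3)[:,:,::-1])
E
```

```text
time: 12.3
ee_pos: [0.5638, -0.0439, 0.0801]
orientation: [0.939, -0.03, 0.013, -0.342]
wrist_force: [-0.5, -1.2, 0.5]
grip_width: 0.004
time: 12.5
ee_pos: [0.5639, -0.0428, 0.0803]
orientation: [0.94, -0.031, 0.013, -0.339]
wrist_force: [-3.6, -12.5, 3.1]
grip_width: 0.004
point now [ 0.5667 -0.004   0.0334] shift [-0.06 -0.13 -0.03] turn [0.07 0.04 0.01] rows>= 1 F [ -2.1 -10.2   1.8] w 0.008 t 12.55 q [-0.43  0.2   1.62  0.64  1.59 -0.44]
```

View pics/w7c.png

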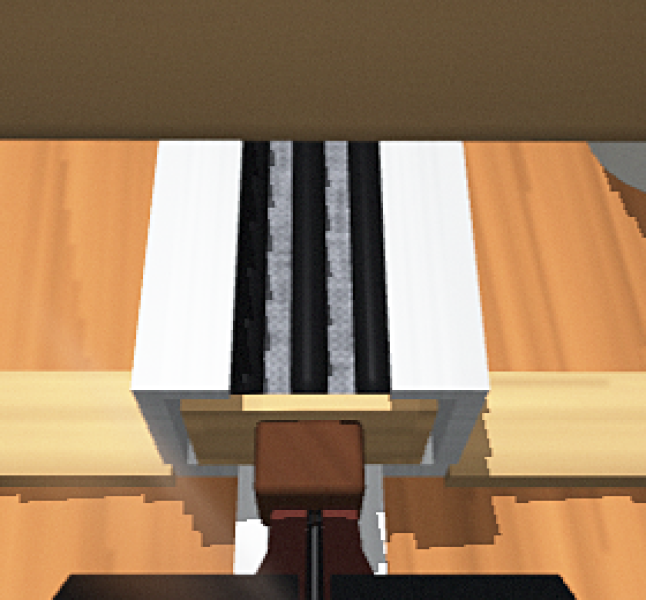

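The crop shows the tray's rear wall at the mouth with only the pull block outside, and the force rose to 12 N at the end stop. One more nudge, then retreat and measure.

```bash
python3 -m crank '[[[0,0.12,0,0,0,0,1],[0,0.15,0,0,0,0,1]]]'
python3 -m crank '[[[0,-0.3,0,0,0,0,1],[-0.02,-0.6,0,0,0,0,1],[-0.03,-0.6,0,0,0,0,1],[-0.03,-0.6,0,0,0,0,1],[-0.03,-0.6,0.1,0,0,0,1],[-0.03,-0.6,0.2,0,0,0,1],[-0.03,-0.6,0.3,0,0,0,1],[0,0,0,0,0,0,1]]]'
python3 - <<'E'
from h import *
w=cap('wrist','w8');go([.565,-.007,.033],-3.8)
P=cloud(w);h=cv2.cvtColor(w['image'],cv2.COLOR_RGB2HSV); S=h[...,1]
yax=np.array([.066,.998]);
loc=np.stack([(P[...,0]-.5684)*.998-(P[...,1]-.031)*.066,(P[...,0]-.5684)*.066+(P[...,1]-.031)*.998],-1)
g=(w['depth']>0)&(abs(loc[...,1])<.06)
for n,k in dict(walls=g&(S<70)&(abs(loc[...,0])>.031)&(abs(loc[...,0])<.037)&(P[...,2]>.015)&(P[...,2]<.042),
  rear=g&(S>70)&(abs(loc[...,0])>.014)&(abs(loc[...,0])<.027)&(P[...,2]>.014)&(P[...,2]<.034),
  pull=g&(S>70)&(abs(loc[...,0])<.009)&(P[...,2]>.015)&(P[...,2]<.030)).items():
    print(n,k.sum(),'x',np.percentile(loc[k][:,0],[2,50,98]).round(4),'y',np.percentile(loc[k][:,1],[5,25,50,75,95]).round(4))
cv2.imwrite('pics/w8c.png',w['image'][:,:,::-1])
E
```

```text
time: 12.75
ee_pos: [0.5637, -0.0419, 0.081]
orientation: [0.942, -0.033, 0.014, -0.333]
wrist_force: [-6.1, -19.6, 6.0]
grip_width: 0.007
time: 13.55
ee_pos: [0.5587, -0.1484, 0.0972]
orientation: [0.942, -0.033, 0.014, -0.334]
wrist_force: [-0.1, 0.5, 0.6]
grip_width: 0.007
point now [ 0.5616 -0.1091  0.0493] shift [ 0.15  4.05 -0.68] turn [0.15 0.03 0.06] rows>= 5 F [0.4 0.2 0.9] w 0.005 t 13.6 q [-0.58  0.28  1.5   0.59  1.71 -0.53]
walls 570 x [-0.0364 -0.0312  0.0366] y [0.0012 0.0017 0.0021 0.0027 0.013 ]
rear 784 x [-0.0266 -0.0142  0.0265] y [0.0009 0.0015 0.0018 0.0022 0.0027]
pull 387 x [-0.0086 -0.      0.0086] y [-0.0169 -0.0165 -0.0162 -0.0158 -0.0154]
```

View pics/w8c.png

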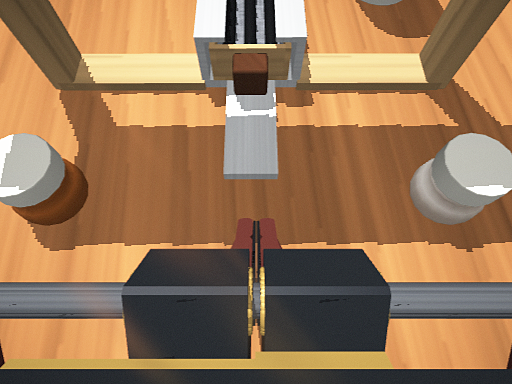

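The view shows the tray home: its rear face is flush with the wall fronts (1.8 vs 2.1 mm), and the pull stands out 18 mm. Now I retreat and check the bystanders numerically.

```bash
python3 -m crank '[[[0,-0.6,0.5,0,0,0,1],[0,-0.6,0.7,0,0,0,1],[0,-0.6,0.7,0,0,0,1],[0,-0.6,0.7,0,0,0,1],[0,-0.6,0.7,0,0,0,1],[0,0,0.7,0,0,0,1],[0,0,0,0,0,0,1],[0,0,0,0,0,0,1]]]'
python3 - <<'E'
from h import *
a=dict(np.load('pics/t0.npz'));b=cap('top','t9');P=cloud(a);Q=cloud(b)
for n,(u0,v0,u1,v1) in dict(tin=(314,150,356,178),small=(368,155,405,196),potA=(270,140,287,158),potB=(265,214,282,231),water=(200,132,227,158),dish=(132,210,166,244),medium=(130,138,156,164),large=(322,252,400,294)).items():
    o=[]
    for X in(P,Q):
        p=X[v0:v1,u0:u1].reshape(-1,3);p=p[(p[:,2]>.01)&(p[:,2]<.14)];o.append((p[:,:2].mean(0)*1000).round(1) if len(p) else None)
    print(n,*o)
go([.5,-.2,.2],-3.8)
ctrl.hand_in()
E
```

```text
time: 14.4
ee_pos: [0.5579, -0.2195, 0.1987]
orientation: [0.941, -0.031, 0.011, -0.337]
wrist_force: [0.4, -0.0, -0.1]
grip_width: 0.004
tin [ 633.5 -260.5] [ 647.6 -238.2]
small [ 594.7 -436.9] [ 562.4 -453.6]
potA [685.1 -63. ] [684.8 -63.2]
potB [432.9 -46.5] [432.7 -46.6]
water [700.6 153.3] [700.2 152.8]
dish [423.2 379. ] [422.5 378. ]
medium [668.9 388.7] [668.9 388.3]
large [ 261.  -336.2] [ 251.5 -373.9]
point now [ 0.5606 -0.1807  0.1518] shift [-2.42 -0.79  1.91] turn [ 0.1 -0.   0. ] rows>= 3 F [-1.2 -0.9  0.7] w 0.004 t 14.45 q [-0.67  0.31  1.28  0.59  1.93 -0.5 ]
the job is handed in; nothing more can be done
```

View pics/t9.png

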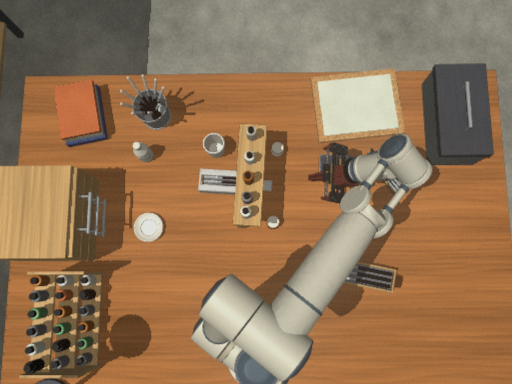

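The middle-sized tray is fully home in the case with only the pull block standing out, and the job is handed in. I gripped the tray by its sides with the gripper leaning back 40°. I set its leading end into the mouth over the tongue, let go, and pushed it home with closed fingers on the pull block.

- **Fit:** the tray's rear face is level with the case mouth to about 0.3 mm, and the pull block stands out 18 mm.
- **Forces and time:** the highest wrist force I read was about 21 N, when the tray met the closed end. No reading suggested that the arm touched the stand. The run took 14.5 s.
- **Bystanders:** both pots, the water cup, the dish and the medium bottle are where they were, to within about 1 mm.
- **Not confirmed:** the final position check for the paint tin and the small and large trays disagreed with the start. The last top picture shows the arm covering all or part of each of them, so those numbers say nothing about whether they moved. No force reading pointed to contact with them.

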